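# Hang the pliers in their colour places on the tool rack

## Task

Class is over in the jewellery studio: move the four pliers, one after another, from the dark wooden bench rack to the white tool rack, so that each hangs upright astride the bar on the saddle of its own handle colour, settled on the seat between the saddle's end flanges. Lower each onto its saddle instead of letting it drop, never let any fall to the bench or lay it down there, and leave the hammer and the jar where they are.

Things in the scene. Friction and masses are not known exactly. Their poses are not given: they have to be found in the camera images.
- pliers_red: flat-nose pliers (square jaws), red handles, steel head, rigid, loose, 95 g; starts jaws up astride the bar of the dark rack. Origin: crotch (underside of the joint, on the bar); z up along the jaws, x across the handle spread, y along the bar. Joint: flat-sided block, 18 mm in x, 10 in y, z 0 to 24; slimmer jaws to z 49. Keep fingertips above z 5 mm closing along y, z 12 along x
- pliers_blue: round-nose pliers (two slim cones), blue handles, steel head, rigid, loose, 95 g; starts jaws up astride the bar of the dark rack. Origin: crotch (underside of the joint, on the bar); z up along the jaws, x across the handle spread, y along the bar. Joint: flat-sided block, 18 mm in x, 10 in y, z 0 to 24; slimmer jaws to z 49. All: handles 11 mm thick, down to z -79, 59 wide overall
- pliers_yellow: chain-nose pliers (pointed jaws), yellow handles, steel head, rigid, loose, 95 g; starts jaws up astride the bar of the dark rack. Origin: crotch (underside of the joint, on the bar); z up along the jaws, x across the handle spread, y along the bar. Joint: flat-sided block, 18 mm in x, 10 in y, z 0 to 24; slimmer jaws to z 49. All: gap between handles 18 mm just under the joint, then wider
- pliers_green: side cutters (short stubby jaws), green handles, steel head, rigid, loose, 95 g; starts jaws up astride the bar of the dark rack. Origin: crotch (underside of the joint, on the bar); z up along the jaws, x across the handle spread, y along the bar. Joint: flat-sided block, 18 mm in x, 10 in y, z 0 to 24; slimmer jaws to z 42. All four start 60 to 72 mm apart along the bar
- saddle_red: fixed red saddle, 36 mm long, on the bar of the white rack, red tape on the board below it: place for the pliers with red handles. Origin: middle of its seat, 105 mm above the bench; z up, y along the bar. Seat 12 mm wide in x; end flanges at y +-16.5, 30 wide in x, 3 thick, 4 above the seat, 30 clear between. Pliers hang with the crotch on the seat, a handle either side
- saddle_blue: fixed blue saddle, 36 mm long, on the bar of the white rack, blue tape on the board below it: place for the pliers with blue handles. Origin: middle of its seat, 105 mm above the bench; z up, y along the bar. Seat 12 mm wide in x; end flanges at y +-16.5, 30 wide in x, 3 thick, 4 above the seat, 30 clear between. Saddles are 60 to 72 mm apart
- saddle_yellow: fixed yellow saddle, 36 mm long, on the bar of the white rack, yellow tape on the board below it: place for the pliers with yellow handles. Origin: middle of its seat, 105 mm above the bench; z up, y along the bar. Seat 12 mm wide in x; end flanges at y +-16.5, 30 wide in x, 3 thick, 4 above the seat, 30 clear between. Each rack: fixed board 100 x 310 x 18 mm, bar along its middle
- saddle_green: fixed green saddle, 36 mm long, on the bar of the white rack, green tape on the board below it: place for the pliers with green handles. Origin: middle of its seat, 105 mm above the bench; z up, y along the bar. Seat 12 mm wide in x; end flanges at y +-16.5, 30 wide in x, 3 thick, 4 above the seat, 30 clear between. Racks: 115 mm high uprights 147 mm either side of the row's middle
- hammer: jeweller's hammer with a light wooden handle, 230 mm long, loose, lying crosswise on the bench beyond the racks; a bystander. Origin: under its middle; x along the handle towards the head, which is about 100 mm long crosswise. Lower than 50 mm
- jar: amber glass jar with black cap, 52 mm across, 65 mm high, loose, standing beyond the racks; a bystander. Origin: centre of its underside, z up

How it is judged:
By the outcome, as a careful person would: the job done as asked, in the order asked, and still so for the second after the job is handed in, with the robot touching nothing.
It also fails if it takes over 109 s, if anything falls off the work surface, if the arm or the gripper's body presses on something with over 40 N, if the wrist force passes 120 N, or if a joint passes its speed limit or range.

## Robot

A 6-joint arm with a two-finger parallel gripper is mounted at the origin on the work surface. World frame = base frame: x ahead of the robot, y to its left, z up, the work surface at z = 0. Lengths are in m, angles in rad, forces in N, time in s.
With the tool pointing down it reaches from about 0.375 to 0.75 m from the base axis. Payload 9 kg.
Tool frame: the origin (TCP) lies midway between the tips of the shut fingers; the grasp point (between the pads) lies arm.grip_depth behind it (arm.grip_depth is the distance from the TCP to the grasp point, in m); z points along the fingers, y is the line along which they close (so a half turn about z gives the same grasp; the last joint's range is limited). The gripper opens to 85 mm and grips with 20 to 120 N. Pads are 22 mm wide; open, the fingers measure 114 mm over their backs; the gripper's body (76 mm by 85 mm) begins 54 mm behind the grasp point. The pads swing forward as they close: fully open they stand 13 mm farther back than shut.
Start: joints at [-0.218, 0.104, 0.097, 1.564, 0, 1.353], TCP at [0.6, 0, 0.231] pointing down, gripper open.
Joint ranges: [-2.99, 2.99], [-0.84, 1.86], [-1.1, 1.16], [-1.84, 2.11], [-1.51, 1.56], [-3.14, 3.14]. Speed limits (rad/s): [2.22, 2.22, 2.57, 3.14, 3.14, 3.14].

## Interface

Orientations are given as a rotation vector (axis times angle).
In Python, from bench import arm gives the robot as it stands.
- The arm moves only by the shell command python3 -m pendant 'ROWS' [OPENING]. ROWS is JSON, a list of rows, each a list of 2 entries, a list of its own where there are three numbers: the shift along the world's x, y, z in mm, then the turn, a rotation vector about the world's x, y, z in rad. A call has 1 to 20 rows; each row is the pose to reach, as a shift and turn from the pose commanded when the call began; what a row does not reach only later rows make up. A row lasts 1/10 s, in which the tool goes at most 50 mm and 8.59 degrees, less where a joint would pass 70% of its speed; a pose out of reach is approached as far as the arm can. A call with a gripper value outside its range is refused whole. OPENING is the finger opening in mm, from 0 to 85.4, set as the call begins (- or left out, the last holds). The fingers move at their own pace and stop on an object; the grip force is fixed at half the most. Time passes only in rows, so rows that repeat a pose let the fingers close. It gives the time, the measured TCP pose, the force, the opening and the grip force at its end, in the units of the state.
- arm.state(): the state, without advancing time (a new reading comes with each control period).
- arm.read_camera(name): name is "scene" or "side" or "wrist"; returns a dict with "frame" (400x640x3 uint8, red, green, blue), "fov_y" (degrees; the focal length in pixels is half the picture's height over the tangent of half this angle, whatever the lens; pixels are square), "cx", "cy" (the principal point, pixels), "cam_to_world" (4x4, takes a point from camera to world coordinates). Camera axes: x right, y down, z forward; pixel columns grow to the right and rows downward; lengths in m; the calibration is good to about 2 mm. A picture is of the moment at which its call begins. There is no depth.
- arm.sign_off(): hands the job in; it is judged then, once.
The state is a dict: "clock": time; "joint_positions": joint angles; "joint_velocities": joint speeds; "joint_torque": joint torques, N m; "position": TCP position; "tool_rot": TCP orientation; "wrist_force": force on the tool from outside, world axes, zero at the start; "ft_torque": the same for the moment, N m; "finger_gap": opening from 0.0 (shut) to 1.0 (fully open); "gripper_force": force on a finger pad.
Only numpy, scipy, OpenCV 4.12 (cv2) and the standard library are available. Lean on these libraries where they do the work, as an engineer would, in place of code of your own. Each camera call takes 0.05 s, during which the arm holds its last target. There are 200 camera calls.

## Working session

There is one attempt and no reset: what is moved stays moved. The work goes in short steps, Python scripts to look and compute and a shell command to move; the robot and the scene stay as the last step left them, time stands still between calls to the robot, and variables do not carry over. Pictures are saved under pics/ and viewed, at most 18 in all, crops included, and the job is handed in when it is done.

```bash
ls; mkdir -p pics; python3 - <<'E'
from bench import arm
import cv2,json
print(arm.state(),arm.grip_depth)
for n in("scene","side"):
    c=arm.read_camera(n);cv2.imwrite(f"pics/{n}0.png",c["frame"][:,:,::-1]);print(n,c["fov_y"],c["cx"],c["cy"],c["cam_to_world"])
E
```

```text
pics
{'clock': 0.0, 'joint_positions': array([-2.17696604e-01,  1.04677331e-01,  9.64533205e-02,  1.56388830e+00,
        2.90895495e-06,  1.35309723e+00]), 'joint_velocities': array([-0.00053639, -0.00098097, -0.0006272 ,  0.00024597, -0.00045688,
       -0.00047315]), 'joint_torque': array([ 7.03431251e-04, -5.56934094e+01,  5.03644359e+01,  1.70058967e-02,
       -2.22691165e-04, -8.28643181e-07]), 'position': array([5.99667749e-01, 8.59703642e-05, 2.30526406e-01]), 'tool_rot': array([-2.22065289e+00, -2.22065841e+00,  1.10724337e-03]), 'wrist_force': array([0.218003  , 0.20991342, 0.92345275]), 'ft_torque': array([ 0.0473062 , -0.0235881 , -0.02779063]), 'gripper_force': 0.0, 'finger_gap': 0.9958571452631991} 0.0187
scene 54.507153159122815 324.5747861965595 199.9871116456733 [[ 0.62629048  0.6628195  -0.41040291  1.0438004 ]
 [ 0.77949362 -0.5406847   0.31630641 -0.32955971]
 [-0.01224452 -0.51800615 -0.85528925  0.93413514]
 [ 0.          0.          0.          1.        ]]
side 51.978041830509085 320.6389569046093 190.84888240216566 [[ 0.87398176 -0.35740239  0.32927102  0.30572849]
 [-0.48578836 -0.62461207  0.61144864 -0.65203695]
 [-0.01286655 -0.69435099 -0.71952148  0.82785229]
 [ 0.          0.          0.          1.        ]]
```

View pics/scene0.png

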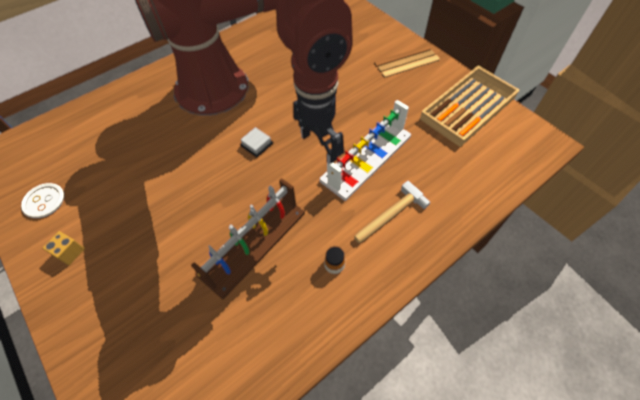

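View pics/side0.png

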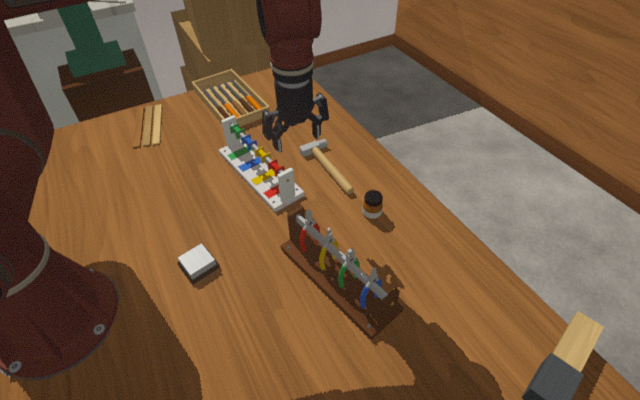

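The dark rack (scene ~200–300, 185–295) holds blue, green, yellow and red. The white rack (scene ~320–410, 105–195) has saddles in the order red, yellow, blue, green. I'll zoom in next and compute colour blobs.

```bash
cat > h.py <<'E'
import numpy as np,cv2
from bench import arm
def ray(c,u,v):
    f=200/np.tan(np.radians(c["fov_y"])/2);T=c["cam_to_world"]
    return T[:3,3],T[:3,:3]@np.array([(u-c["cx"])/f,(v-c["cy"])/f,1])
def plane(c,u,v,z):
    o,d=ray(c,u,v);return o+d*(z-o[2])/d[2]
def proj(c,p):
    f=200/np.tan(np.radians(c["fov_y"])/2);T=c["cam_to_world"]
    q=T[:3,:3].T@(np.array(p)-T[:3,3]);return q[:2]/q[2]*f+[c["cx"],c["cy"]]
def tri(c1,p1,c2,p2):
    A=[];b=[]
    L=[ray(c1,*p1),ray(c2,*p2)]
    M=np.zeros((3,3));r=np.zeros(3)
    for o,d in L:
        d=d/np.linalg.norm(d);P=np.eye(3)-np.outer(d,d);M+=P;r+=P@o
    x=np.linalg.solve(M,r)
    return x,[np.linalg.norm((np.eye(3)-np.outer(d,d)/(d@d))@(x-o)) for o,d in L]
HUE={"red":[(0,6),(174,180)],"yellow":[(23,33)],"green":[(50,85)],"blue":[(102,122)]}
def blobs(c,col,box,smin=150,vmin=50,amin=6):
    h=cv2.cvtColor(c["frame"],cv2.COLOR_RGB2HSV);m=np.zeros(h.shape[:2],np.uint8)
    for a,b in HUE[col]: m|=cv2.inRange(h,(a,smin,vmin),(b,255,255))
    k=np.zeros_like(m);x0,y0,x1,y1=box;k[y0:y1,x0:x1]=m[y0:y1,x0:x1]
    n,l,s,ce=cv2.connectedComponentsWithStats(k)
    return [(s[i][:5].tolist(),ce[i].round(1).tolist()) for i in range(1,n) if s[i][4]>=amin]
E
python3 - <<'E'
from h import *
S=arm.read_camera("scene");D=arm.read_camera("side")
bx={"scene":[(190,180,305,300),(315,95,415,200)],"side":[(280,205,405,335),(215,112,305,212)]}
for n,c in(("scene",S),("side",D)):
  ims=[]
  for i,b in enumerate(bx[n]):
    for k in HUE: print(n,"dark white".split()[i],k,blobs(c,k,b))
    ims.append(cv2.resize(c["frame"][b[1]:b[3],b[0]:b[2],::-1],(400*(b[2]-b[0])//(b[2]-b[0]),400*(b[3]-b[1])//(b[2]-b[0])),interpolation=cv2.INTER_CUBIC)[:440])
  H=max(i.shape[0] for i in ims);ims=[cv2.copyMakeBorder(i,0,H-i.shape[0],0,0,0) for i in ims]
  cv2.imwrite(f"pics/{n}1.png",np.hstack(ims))
E
```

```text
scene dark red [([267, 197, 2, 4, 6], [267.3, 198.5]), ([276, 201, 10, 18, 98], [280.8, 209.2]), ([270, 208, 4, 4, 9], [271.6, 209.3])]
scene dark yellow [([260, 220, 7, 15, 51], [263.5, 226.5])]
scene dark green [([240, 240, 8, 14, 46], [244.1, 246.0])]
scene dark blue [([217, 260, 13, 13, 61], [224.0, 265.5])]
scene white red [([336, 151, 17, 15, 94], [344.6, 157.9]), ([342, 171, 15, 15, 117], [348.3, 178.7])]
scene white yellow [([357, 139, 11, 12, 59], [361.5, 143.7]), ([354, 156, 18, 16, 128], [361.9, 164.1])]
scene white green [([388, 112, 10, 11, 51], [392.0, 116.5]), ([380, 132, 19, 12, 91], [389.7, 137.2])]
scene white blue [([373, 124, 11, 13, 71], [378.2, 129.7]), ([369, 143, 17, 14, 104], [376.4, 149.8])]
side dark red [([314, 223, 6, 9, 23], [316.5, 226.8]), ([299, 229, 8, 24, 106], [302.4, 240.0]), ([315, 239, 3, 4, 9], [315.8, 240.9])]
side dark yellow [([333, 241, 5, 7, 17], [335.4, 243.9]), ([319, 248, 7, 22, 89], [322.0, 258.5])]
side dark green [([341, 266, 3, 6, 9], [341.7, 268.2])]
side dark blue [([377, 280, 4, 6, 13], [379.1, 282.5]), ([360, 286, 9, 22, 89], [363.4, 296.0])]
side white red [([268, 160, 16, 15, 101], [274.8, 166.0]), ([264, 186, 15, 12, 98], [271.8, 191.7])]
side white yellow [([255, 147, 15, 15, 92], [261.4, 153.1]), ([252, 169, 22, 16, 143], [263.1, 176.6])]
side white green [([234, 127, 6, 6, 22], [236.5, 128.9]), ([230, 153, 6, 5, 15], [232.5, 155.4])]
side white blue [([244, 136, 9, 12, 44], [247.9, 140.3]), ([240, 158, 21, 13, 88], [249.7, 164.1])]
```

View pics/scene1.png

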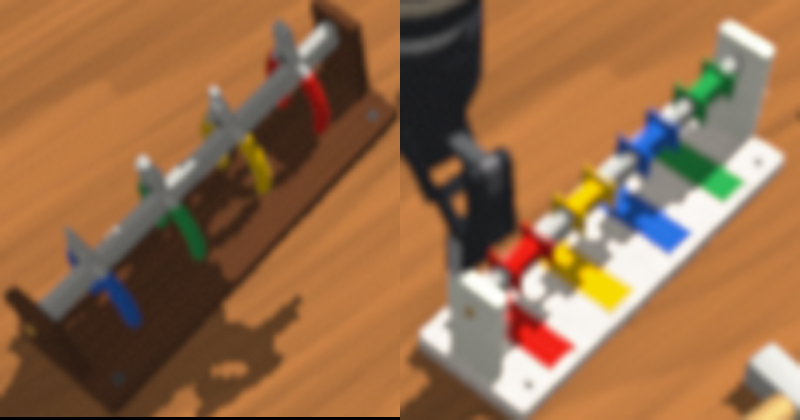

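View pics/side1.png

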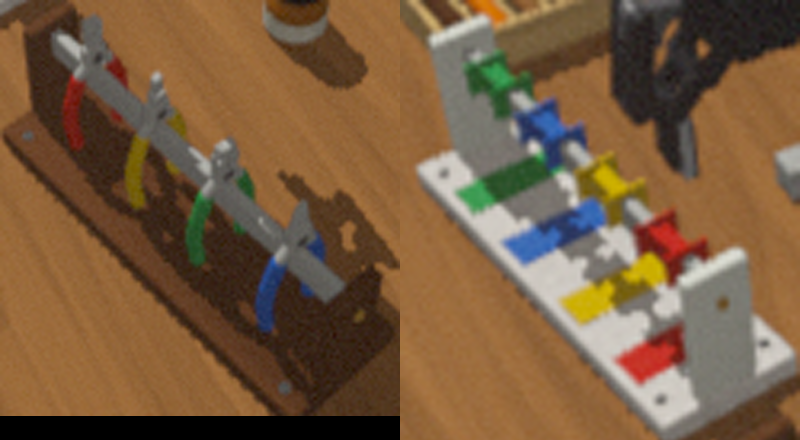

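The crops are clear. Jaw tips in the scene view: blue (210,248), green (231,226), yellow (251,206.5), red (271,189). In the side view: red (310,212), yellow (329,230), green (350,250), blue (375,270). Each saddle's own blob is also visible in both views. I'll triangulate from these.

```bash
python3 - <<'E'
from h import *
np.set_printoptions(precision=4,suppress=True)
S=arm.read_camera("scene");D=arm.read_camera("side")
for n,a,b in [("Sred",(344.6,157.9),(274.8,166)),("Syel",(361.5,143.7),(261.4,153.1)),("Sblu",(378.2,129.7),(247.9,140.3)),("Sgre",(392,116.5),(236.5,128.9)),
 ("tipB",(210.1,247.6),(374.7,270)),("tipG",(231.1,226),(350,250.3)),("tipY",(251.2,206.5),(329.1,230)),("tipR",(271.4,188.6),(309.7,211.9))]:
  print(n,*tri(S,a,D,b))
  if n[0]=="S": print(plane(S,*a,.105),plane(D,*b,.105))
# bar ends dark
bs=lambda x,y:(190+x/3.478,180+y/3.478); bd=lambda x,y:(280+x/3.2,205+y/3.2)
print("bar near-left end",tri(S,bs(48,305),D,bd(338,285)),"far",tri(S,bs(325,38),D,bd(62,48)))
for p in[(12,300),(110,408),(392,108)]: print("board",plane(S,*bs(*p),.018))
for p in[(8,130),(290,412)]: print("boardD",plane(D,*bd(*p),.018))
E
```

```text
Sred [0.5769 0.1012 0.1041] [np.float64(3.808980047245615e-05), np.float64(3.8089800472579274e-05)]
[0.5773 0.1008 0.105 ] [0.5765 0.1003 0.105 ]
Syel [0.5678 0.1696 0.1015] [np.float64(0.00038957222047465056), np.float64(0.00038957222047473025)]
[0.5695 0.1679 0.105 ] [0.5666 0.1651 0.105 ]
Sblu [0.5578 0.2418 0.0987] [np.float64(0.00013230410529667763), np.float64(0.00013230410529680253)]
[0.5616 0.2374 0.105 ] [0.5556 0.2343 0.105 ]
Sgre [0.5479 0.3045 0.1011] [np.float64(0.00011454520124522739), np.float64(0.00011454520124518925)]
[0.5502 0.3016 0.105 ] [0.5467 0.2992 0.105 ]
tipB [ 0.6035 -0.3127  0.1493] [np.float64(0.000543014812209273), np.float64(0.0005430148122092411)]
tipG [ 0.5868 -0.2487  0.1485] [np.float64(0.001077480698958326), np.float64(0.0010774806989582249)]
tipY [ 0.5747 -0.1853  0.1522] [np.float64(0.0009497529273431443), np.float64(0.0009497529273431444)]
tipR [ 0.5632 -0.1201  0.1515] [np.float64(0.0010263447571828008), np.float64(0.001026344757182754)]
bar near-left end (array([ 0.6114, -0.3472,  0.1029]), [np.float64(0.0004286393918585161), np.float64(0.0004286393918586651)]) far (array([ 0.5528, -0.0844,  0.0931]), [np.float64(0.001022386023450744), np.float64(0.0010223860234506884)])
board [ 0.5477 -0.3678  0.018 ]
board [ 0.661  -0.3537  0.018 ]
board [ 0.5941 -0.0587  0.018 ]
boardD [ 0.5057 -0.0797  0.018 ]
boardD [ 0.5675 -0.3706  0.018 ]
```

Everything is consistent: saddle z is about 0.10, spacing 63–72 mm, tips about 0.15, and the dark bar is turned about 0.206 rad. I'll hover over red, turned to the dark bar, and use the wrist camera.

```bash
python3 -m pendant '[[[-33,-120,40],[0,0,0.206]],[[-33,-120,40],[0,0,0.206]],[[-33,-120,40],[0,0,0.206]],[[-33,-120,40],[0,0,0.206]],[[-33,-120,40],[0,0,0.206]]]' 60
python3 - <<'E'
from h import *
np.set_printoptions(precision=4,suppress=True)
c=arm.read_camera("wrist");cv2.imwrite("pics/w1.png",c["frame"][:,:,::-1]);print(c["fov_y"],c["cx"],c["cy"],c["cam_to_world"])
for n,p in {"R":(.5632,-.1201,.1515),"Y":(.5747,-.1853,.1515)}.items(): print(n,proj(c,p))
E
```

```text
clock: 0.8
position: [0.567, -0.1205, 0.2715]
tool_rot: [1.983, 2.436, 0.001]
wrist_force: [-0.4, -0.5, -1.0]
finger_gap: 0.699
gripper_force: 0.0
71.30599038655967 319.1784329457856 201.06904869966826 [[ 0.9794  0.1922  0.0617  0.5512]
 [ 0.2018 -0.9327 -0.2988 -0.0443]
 [ 0.0002  0.3051 -0.9523  0.4145]
 [ 0.      0.      0.      1.    ]]
R [315.5472 193.6856]
Y [313.9978 253.958 ]
```

View pics/w1.png

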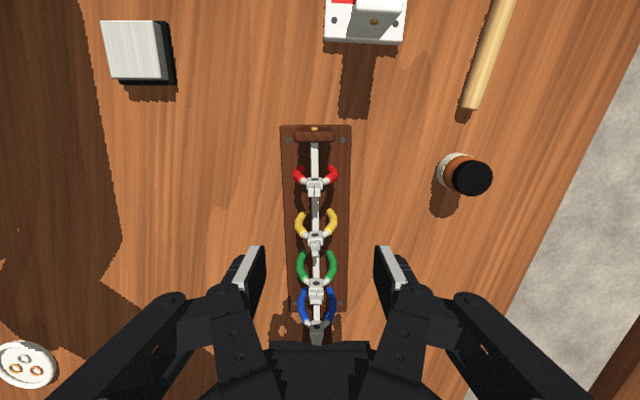

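The wrist view shows the dark rack aligned with the image columns, with the bar at column ~316, red's handles at columns 294–338 (row 178) and its jaws at row ~188. I'll refine with handle masks and a zoomed crop.

```bash
python3 - <<'E'
from h import *
np.set_printoptions(precision=4,suppress=True)
c=arm.read_camera("wrist")
P=[]
for k in ("red","yellow","green","blue"):
    b=blobs(c,k,(285,150,350,325),130,60,10);print(k,b)
    xs=[q[0] for q in b];l=min(q[0] for q in xs);r=max(q[0]+q[2] for q in xs);v=np.mean([q[1] for q in b],0)[1]
    p=plane(c,(l+r-1)/2,v,.075);P.append(p);print((l+r-1)/2,v,p)
P=np.array(P);print(np.polyfit(P[:,1],P[:,0],1))
print("bar",plane(c,316,145,.105),plane(c,316.5,320,.105))
cv2.imwrite("pics/w2.png",cv2.resize(c["frame"][120:345,270:360,::-1],None,fx=2.6*1,fy=2.6,interpolation=cv2.INTER_CUBIC))
E
```

```text
red [([292, 165, 14, 21, 174], [298.2, 173.8]), ([324, 165, 15, 21, 178], [331.4, 173.9])]
315.0 173.85000000000002 [ 0.5609 -0.1162  0.075 ]
yellow [([325, 221, 11, 13, 50], [330.8, 226.4]), ([300, 230, 6, 5, 14], [301.6, 231.6])]
317.5 229.0 [ 0.5788 -0.1881  0.075 ]
green [([296, 251, 13, 31, 212], [300.8, 265.5]), ([324, 251, 12, 31, 201], [330.7, 265.7])]
315.5 265.6 [ 0.5871 -0.2423  0.075 ]
blue [([298, 287, 12, 37, 245], [302.3, 304.6]), ([324, 287, 12, 37, 242], [330.5, 304.8])]
316.5 304.70000000000005 [ 0.6014 -0.305   0.075 ]
[-0.21    0.5373]
bar [ 0.5547 -0.0781  0.105 ] [ 0.6018 -0.306   0.105 ]
```

View pics/w2.png

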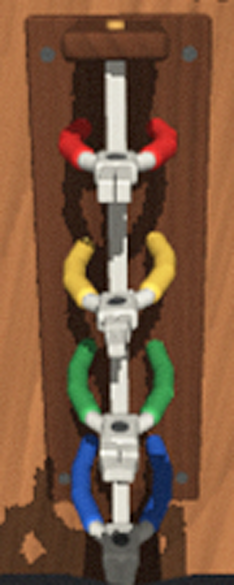

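The zoomed crop shows the block centres at wrist pixels red (314,185), yellow (315.5,238), green (316,286) and blue (316,328). All four are square to the bar.

```bash
python3 - <<'E'
from h import *
np.set_printoptions(precision=4,suppress=True)
c=arm.read_camera("wrist")
for n,p,t in[("R",(314.2,184.6),(114,200)),("Y",(315.4,238.5),(117,352)),("G",(316.2,286),(120,475)),("B",(316,328),None)]:
    print(n,plane(c,*p,.122),t and plane(c,270+t[0]/2.6,120+t[1]/2.6,.154))
print(arm.state()["position"],arm.state()["tool_rot"])
E
```

```text
R [ 0.561  -0.1173  0.122 ] [ 0.562  -0.1214  0.154 ]
Y [ 0.575  -0.1796  0.122 ] [ 0.5759 -0.1836  0.154 ]
G [ 0.5887 -0.2416  0.122 ] [ 0.5888 -0.2409  0.154 ]
B [ 0.601  -0.3032  0.122 ] None
[ 0.5671 -0.119   0.2708] [-1.9795 -2.4385 -0.0001]
```

```bash
python3 -m pendant '[[[-5,0,-40],[0,0,0]],[[-5,0,-80],[0,0,0]],[[-5,0,-115],[0,0,0]],[[-5,0,-140],[0,0,0]],[[-5,0,-152],[0,0,0]],[[-5,0,-152],[0,0,0]]]' 50
python3 -c "
from h import *
c=arm.read_camera('wrist');print(arm.state()['position'],arm.state()['wrist_force'])
cv2.imwrite('pics/w3.png',c['frame'][:,:,::-1])"
```

```text
clock: 1.55
position: [0.5611, -0.1188, 0.1176]
tool_rot: [-1.978, -2.437, 0.001]
wrist_force: [-0.5, -0.4, 1.0]
finger_gap: 0.584
gripper_force: 0.0
[ 0.56199472 -0.11931396  0.1193869 ] [-0.06879541 -0.8011997   0.74246493]
```

View pics/w3.png

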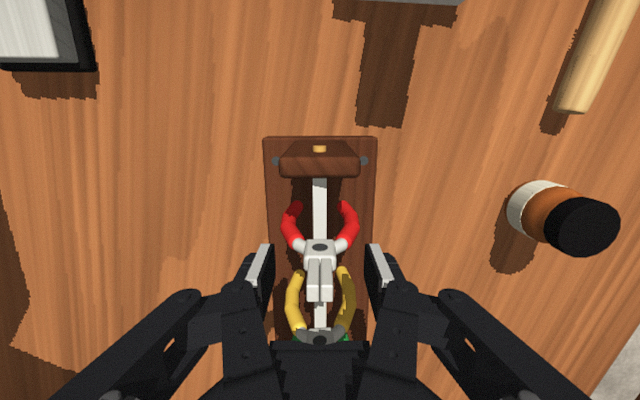

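The red block is centred between the fingers: block column 320, finger midpoint column ~319. Closing now.

```bash
python3 -m pendant '[[[-0,0,0],[0,0,0]],[[0,0,0],[0,0,0]],[[0,0,0],[0,0,0]],[[0,0,0],[0,0,0]],[[0,0,0],[0,0,0]],[[0,0,0],[0,0,0]],[[0,0,0],[0,0,0]],[[0,0,0],[0,0,0]]]' 0
python3 -c "
from h import *
c=arm.read_camera('wrist');print(arm.state()['position'],arm.state()['wrist_force'],arm.state()['finger_gap']*85.4)
cv2.imwrite('pics/w4.png',c['frame'][:,:,::-1])"
```

```text
clock: 2.4
position: [0.5629, -0.1204, 0.1212]
tool_rot: [1.98, 2.436, 0.001]
wrist_force: [-0.8, 1.3, 5.8]
finger_gap: 0.177
gripper_force: 58.5
[ 0.56293762 -0.12046243  0.12119072] [-1.47612065  0.11621407  6.03611719] 15.337710057632707
```

View pics/w4.png

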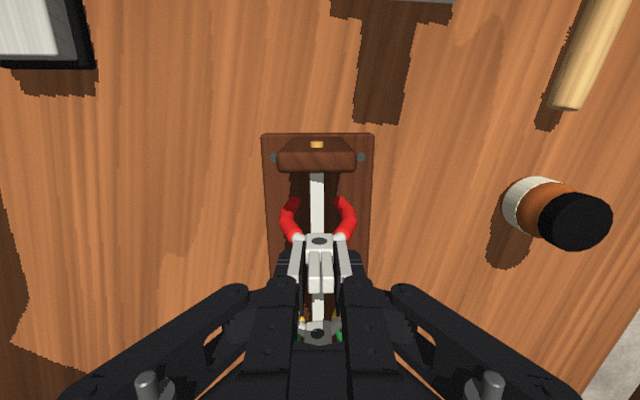

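It is gripped (pads at the block, 58 N). I'll lift straight up, then carry over to hover above the red saddle.

```bash
python3 -m pendant '[[[0,0,15],[0,0,0]],[[0,0,50],[0,0,0]],[[0,0,95],[0,0,0]],[[0,0,140],[0,0,0]],[[0,20,150],[0,0,-0.03]],[[4,60,150],[0,0,-0.064]],[[8,105,150],[0,0,-0.064]],[[11,150,150],[0,0,-0.064]],[[14,195,150],[0,0,-0.064]],[[14,221,150],[0,0,-0.064]],[[14,221,150],[0,0,-0.064]],[[14,221,150],[0,0,-0.064]]]'
python3 -c "
from h import *
c=arm.read_camera('wrist');print(arm.state()['position'],arm.state()['wrist_force'],arm.state()['finger_gap'],arm.state()['tool_rot'])
for k in HUE: print(k,[ (q[0],q[1]) for q in blobs(c,k,(200,0,440,330),130,60,25)])
cv2.imwrite('pics/w5.png',c['frame'][:,:,::-1])"
```

```text
clock: 3.65
position: [0.5761, 0.1012, 0.2703]
tool_rot: [2.056, 2.374, 0.0]
wrist_force: [-0.0, -0.0, -0.2]
finger_gap: 0.178
gripper_force: 58.8
[0.57615917 0.10047091 0.2700729 ] [ 0.19435698 -0.67196723 -0.6693505 ] 0.1760977681923962 [2.05776314e+00 2.37277136e+00 3.21525495e-04]
red [([292, 157, 60, 42, 1447], [321.7, 172.3]), ([279, 197, 25, 47, 616], [289.5, 218.4]), ([334, 197, 24, 46, 600], [345.7, 217.6])]
yellow [([308, 104, 28, 2, 54], [322.0, 104.5]), ([290, 109, 25, 22, 411], [300.1, 119.0]), ([309, 108, 44, 31, 752], [333.8, 120.8])]
green [([285, 0, 31, 17, 513], [300.4, 8.0]), ([326, 0, 29, 17, 485], [340.0, 7.9])]
blue [([287, 26, 67, 49, 1891], [320.1, 56.5])]
```

View pics/w5.png

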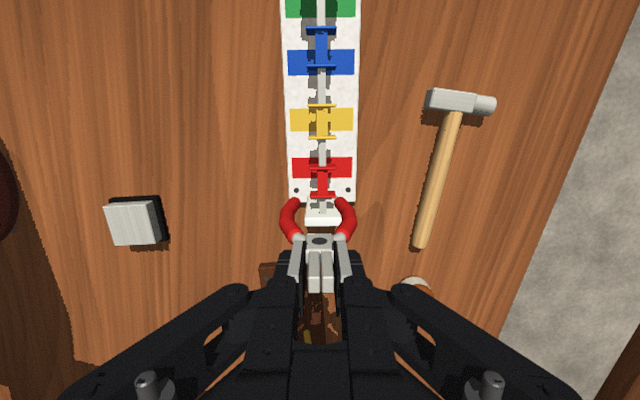

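The red pliers hang straight in the gripper (block column 319). The white bar runs parallel at column ~322, with the red saddle's flanges at rows ~168 and ~195. Casting rays to the saddles.

```bash
python3 - <<'E'
from h import *
np.set_printoptions(precision=4,suppress=True)
c=arm.read_camera("wrist");s=arm.state();p=s["position"]
print(p, "tool axis at .105->px",proj(c,[p[0],p[1],.105]),"at tcp",proj(c,p),"block ref (319,240) at",proj(c,p+[0,0,.0]))
for n,u,a,b in[("red",322,168.5,195.5),("yel",322,104.5,137),("blu",321,31,67)]:
    A=plane(c,u,a,.109);B=plane(c,u,b,.109);print(n,A,B,(A+B)/2,np.linalg.norm(A-B))
f=c["frame"]
for r in (90,125,150,185): # flange rows / bar columns
    g=f[r,300:345].astype(int);print(r,[tuple(x) for x in g[::3]] if r==150 else '')
h=cv2.cvtColor(f,cv2.COLOR_RGB2HSV)
m=cv2.inRange(h,(0,130,60),(6,255,255))|cv2.inRange(h,(174,130,60),(180,255,255))
for r in range(164,202,2):
    x=np.where(m[r,285:360])[0];print(r,(x.min()+285,x.max()+285,len(x)) if len(x) else None,end=' ')
E
```

```text
[0.5762 0.1    0.2699] tool axis at .105->px [319.1421 183.8766] at tcp [319.2257 254.7169] block ref (319,240) at [319.2257 254.7169]
red [0.5767 0.1188 0.109 ] [0.5812 0.088  0.109 ] [0.579  0.1034 0.109 ] 0.03111151478071224
yel [0.5671 0.1849 0.109 ] [0.5718 0.1525 0.109 ] [0.5695 0.1687 0.109 ] 0.03277206415233591
blu [0.5566 0.2506 0.109 ] [0.5611 0.2196 0.109 ] [0.5589 0.2351 0.109 ] 0.0313768603894148
90 
125 
150 [(np.int64(237), np.int64(233), np.int64(224)), (np.int64(239), np.int64(233), np.int64(226)), (np.int64(242), np.int64(238), np.int64(230)), (np.int64(235), np.int64(228), np.int64(216)), (np.int64(162), np.int64(156), np.int64(144)), (np.int64(126), np.int64(121), np.int64(112)), (np.int64(163), np.int64(157), np.int64(148)), (np.int64(206), np.int64(203), np.int64(192)), (np.int64(203), np.int64(200), np.int64(190)), (np.int64(116), np.int64(111), np.int64(104)), (np.int64(183), np.int64(175), np.int64(163)), (np.int64(240), np.int64(237), np.int64(228)), (np.int64(233), np.int64(228), np.int64(219)), (np.int64(236), np.int64(231), np.int64(223)), (np.int64(234), np.int64(228), np.int64(219))]
185 
164 (np.int64(292), np.int64(351), 53) 166 (np.int64(292), np.int64(351), 60) 168 (np.int64(292), np.int64(351), 60) 170 (np.int64(292), np.int64(351), 60) 172 (np.int64(292), np.int64(351), 60) 174 (np.int64(292), np.int64(351), 60) 176 (np.int64(293), np.int64(351), 59) 178 (np.int64(317), np.int64(327), 11) 180 (np.int64(317), np.int64(327), 11) 182 (np.int64(317), np.int64(327), 11) 184 (np.int64(317), np.int64(327), 11) 186 (np.int64(318), np.int64(327), 10) 188 (np.int64(318), np.int64(327), 10) 190 (np.int64(313), np.int64(333), 21) 192 (np.int64(311), np.int64(334), 24) 194 (np.int64(310), np.int64(334), 25) 196 (np.int64(310), np.int64(335), 26) 198 (np.int64(291), np.int64(343), 15) 200 (np.int64(289), np.int64(345), 22)
```

```bash
python3 -m pendant '[[[3,2,0],[0,0,0.008]],[[3,2,-30],[0,0,0.008]],[[3,2,-65],[0,0,0.008]],[[3,2,-95],[0,0,0.008]],[[3,2,-115],[0,0,0.008]],[[3,2,-115],[0,0,0.008]],[[3,2,-115],[0,0,0.008]]]'
python3 -c "
from h import *
c=arm.read_camera('wrist');p=arm.state()['position'];print(p,arm.state()['wrist_force'],proj(c,[p[0],p[1],.105]))
cv2.imwrite('pics/w6.png',c['frame'][:,:,::-1])"
```

```text
clock: 4.45
position: [0.5792, 0.1024, 0.155]
tool_rot: [2.05, 2.381, 0.0]
wrist_force: [0.9, 0.2, -0.7]
finger_gap: 0.18
gripper_force: 58.8
[0.57978366 0.1025168  0.15585681] [ 0.21522213 -0.16149567  0.0701924 ] [320.04704578 221.50859387]
```

View pics/w6.png

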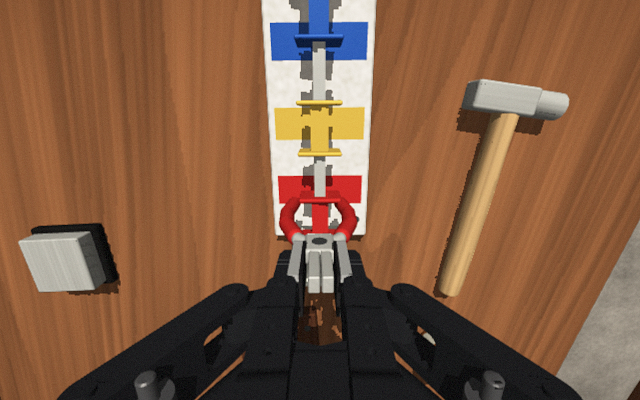

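The bar is now at column 320 and the held block at 319.5, so they are aligned. Lowering.

```bash
python3 -m pendant '[[[0,0,-12],[0,0,0]],[[0,0,-22],[0,0,0]],[[0,0,-28],[0,0,0]],[[0,0,-30],[0,0,0]],[[0,0,-32],[0,0,0]],[[0,0,-32],[0,0,0]]]'; python3 -m pendant '[[[0,0,-0.5],[0,0,0]],[[0,0,-1],[0,0,0]],[[0,0,-1],[0,0,0]]]'
```

```text
clock: 5.1
position: [0.579, 0.103, 0.1223]
tool_rot: [2.049, 2.382, 0.0]
wrist_force: [-0.3, -0.1, -1.6]
finger_gap: 0.176
gripper_force: 58.8
clock: 5.4
position: [0.5791, 0.103, 0.1215]
tool_rot: [2.049, 2.381, 0.0]
wrist_force: [-0.1, -0.3, -0.9]
finger_gap: 0.178
gripper_force: 58.8
```

```bash
for i in 1 2 3; do python3 -m pendant '[[[0,0,-0.5],[0,0,0]],[[0,0,-1],[0,0,0]],[[0,0,-1],[0,0,0]]]' | grep -E "pos|wrist"; done
```

```text
position: [0.5792, 0.103, 0.1213]
wrist_force: [-3.9, 0.0, 5.8]
position: [0.5793, 0.103, 0.1212]
wrist_force: [-6.3, 0.0, 11.4]
position: [0.5794, 0.1029, 0.1211]
wrist_force: [-9.0, -1.9, 18.9]
```

Seat contact at TCP z≈0.121. I'll ease off to a light touch and open.

```bash
python3 -m pendant '[[[0,0,2],[0,0,0]],[[0,0,2.5],[0,0,0]]]' | grep wrist; python3 -m pendant '[[[0,0,0],[0,0,0]],[[0,0,0],[0,0,0]],[[0,0,0],[0,0,0]],[[0,0,0],[0,0,0]],[[0,0,1],[0,0,0]],[[0,0,1],[0,0,0]]]' 45;python3 -m pendant '[[[0,0,20],[0,0,0]],[[0,0,60],[0,0,0]],[[0,0,105],[0,0,0]],[[0,0,148],[0,0,0]],[[0,0,148],[0,0,0]]]'
python3 -c "
from h import *
c=arm.read_camera('wrist');s=arm.read_camera('scene')['frame'][95:200,315:415];s=cv2.resize(s,(400,400))
cv2.imwrite('pics/w7.png',np.hstack([c['frame'][:,120:520],s])[:,:,::-1])"
```

```text
wrist_force: [-0.0, 0.4, 2.6]
clock: 7.1
position: [0.5791, 0.103, 0.122]
tool_rot: [2.049, 2.381, 0.0]
wrist_force: [-0.3, 0.4, -0.4]
finger_gap: 0.527
gripper_force: 0.0
clock: 7.6
position: [0.5812, 0.1029, 0.2769]
tool_rot: [2.044, 2.376, 0.009]
wrist_force: [0.9, 0.9, -0.3]
finger_gap: 0.525
gripper_force: 0.0
```

View pics/w7.png

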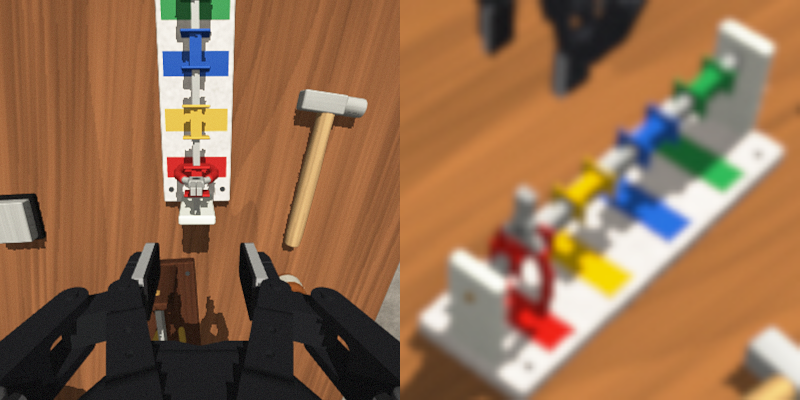

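Red is seated upright between its flanges. Next is yellow.

```bash
python3 -m pendant '[[[0,-48,0],[0,0,0.03]],[[-1,-96,0],[0,0,0.056]],[[-1,-144,0],[0,0,0.056]],[[-2,-192,0],[0,0,0.056]],[[-3,-240,0],[0,0,0.056]],[[-3,-286,0],[0,0,0.056]],[[-3,-286,0],[0,0,0.056]],[[-3,-286,0],[0,0,0.056]],[[-3,-286,-40],[0,0,0.056]],[[-3,-286,-80],[0,0,0.056]],[[-3,-286,-80],[0,0,0.056]],[[-3,-286,-80],[0,0,0.056]]]'
python3 -c "
from h import *
c=arm.read_camera('wrist');
P=np.array([arm.state()['position']]+[(arm.read_camera('wrist'),arm.state()['position'])[1] for _ in range(5)]);p=P.mean(0);print(P.std(0),p,arm.state()['tool_rot'],proj(c,[p[0],p[1],.105]),proj(c,[p[0],p[1],.13]))
cv2.imwrite('pics/w8.png',cv2.resize(c['frame'][120:320,220:420,::-1],(600,600)))"
```

```text
clock: 8.9
position: [0.5756, -0.1816, 0.1899]
tool_rot: [-1.979, -2.438, 0.0]
wrist_force: [0.6, 0.4, 0.5]
finger_gap: 0.527
gripper_force: 0.0
[0.00022989 0.00035292 0.00039997] [ 0.57696893 -0.18303755  0.19218402] [1.97949031e+00 2.43614258e+00 7.57870112e-04] [320.59680965 208.32660298] [320.70673728 218.85979019]
```

View pics/w8.png

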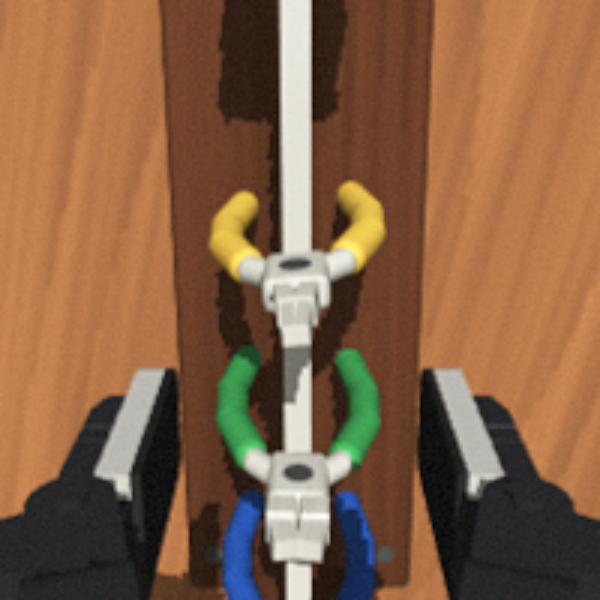

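The yellow block (~319,210) sits 1.5 px left of the tool axis (320.6). I'll shift −1 mm and descend.

```bash
python3 -m pendant '[[[-1,0,-30],[0,0,0]],[[-1,0,-55],[0,0,0]],[[-1,0,-66],[0,0,0]],[[-1,0,-69],[0,0,0]],[[-1,0,-69],[0,0,0]]]'
python3 -c "
from h import *
print(np.mean([(arm.read_camera('wrist'),arm.state()['position'])[1] for _ in range(4)],0))"
```

```text
clock: 9.7
position: [0.5753, -0.1832, 0.1216]
tool_rot: [1.981, 2.437, 0.0]
wrist_force: [0.0, 0.0, 0.6]
finger_gap: 0.524
gripper_force: 0.0
[ 0.57572942 -0.18340252  0.12231415]
```

```bash
python3 -m pendant '[[[0,0,0],[0,0,0]],[[0,0,0],[0,0,0]],[[0,0,0],[0,0,0]],[[0,0,0],[0,0,0]],[[0,0,0],[0,0,0]],[[0,0,0],[0,0,0]],[[0,0,0],[0,0,0]]]' 0
python3 -m pendant '[[[0,0,10],[0,0,0]],[[0,0,50],[0,0,0]],[[0,0,95],[0,0,0]],[[0,0,140],[0,0,0]],[[0,20,148],[0,0,-0.03]],[[-1,65,148],[0,0,-0.056]],[[-1,110,148],[0,0,-0.056]],[[-2,155,148],[0,0,-0.056]],[[-3,200,148],[0,0,-0.056]],[[-4,245,148],[0,0,-0.056]],[[-5,290,148],[0,0,-0.056]],[[-6,330,148],[0,0,-0.056]],[[-6,352,148],[0,0,-0.056]],[[-6,352,148],[0,0,-0.056]],[[-6,352,148],[0,0,-0.056]]]'
cat > look.py <<'E'
from h import *
import sys
np.set_printoptions(precision=4,suppress=True)
col=sys.argv[1]
c=arm.read_camera('wrist')
p=np.mean([(arm.read_camera('wrist'),arm.state()['position'])[1] for _ in range(3)],0)
s=arm.state();print("TCP",p,"axis px z.105",proj(c,[p[0],p[1],.105]),s['wrist_force'],s['finger_gap'])
h=cv2.cvtColor(c["frame"],cv2.COLOR_RGB2HSV);m=np.zeros(h.shape[:2],np.uint8)
for a,b in HUE[col]: m|=cv2.inRange(h,(a,130,60),(b,255,255))
for r in range(60,240,3):
    x=np.where(m[r,270:375])[0]+270
    if len(x): print(r,x.min(),x.max(),len(x),end=' | ')
cv2.imwrite(sys.argv[2],cv2.resize(c['frame'][60:300,200:440,::-1],(600,600)))
E
python3 look.py yellow pics/w9.png
```

```text
clock: 10.6
position: [0.5754, -0.1832, 0.1216]
tool_rot: [1.981, 2.437, 0.0]
wrist_force: [-1.5, 0.5, 6.3]
finger_gap: 0.178
gripper_force: 58.6
clock: 12.1
position: [0.5689, 0.1691, 0.2689]
tool_rot: [2.047, 2.383, -0.001]
wrist_force: [-0.2, -0.1, -0.5]
finger_gap: 0.17
gripper_force: 58.8
TCP [0.5692 0.168  0.2689] axis px z.105 [319.411  184.8065] [ 0.1401  0.4057 -1.3216] 0.17358776825353736
159 301 348 10 | 162 290 349 32 | 165 290 349 31 | 168 290 348 28 | 171 290 348 27 | 174 290 348 36 | 177 290 348 40 | 180 315 323 7 | 183 315 323 8 | 186 315 323 9 | 189 315 324 8 | 192 316 324 6 | 195 315 323 8 | 198 324 327 3 | 204 337 337 1 | 207 339 339 1 | 210 341 341 1 | 216 296 296 1 | 228 339 339 1 | 231 337 346 8 | 234 294 348 10 | 237 291 347 6 |
```

View pics/w9.png

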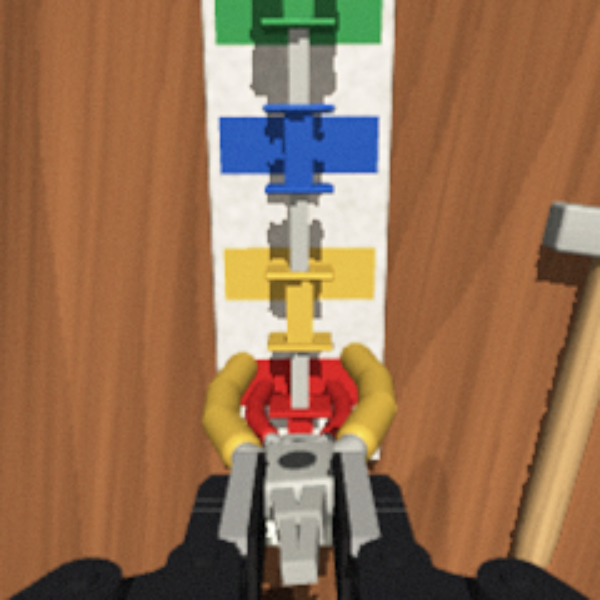

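Yellow is held straight. Its saddle is at (320,182) against the tool axis (319.4,184.8), so I'll nudge +0.5, +2 mm and lower.

```bash
python3 -m pendant '[[[0.5,2,-10],[0,0,0]],[[0.5,2,-50],[0,0,0]],[[0.5,2,-90],[0,0,0]],[[0.5,2,-120],[0,0,0]],[[0.5,2,-136],[0,0,0]],[[0.5,2,-142],[0,0,0]],[[0.5,2,-144],[0,0,0]],[[0.5,2,-144],[0,0,0]]]'; for i in 1 2 3; do python3 -m pendant '[[[0,0,-0.5],[0,0,0]],[[0,0,-1],[0,0,0]],[[0,0,-1],[0,0,0]]]' | grep -E "pos|wrist"; done
```

```text
clock: 13.1
position: [0.5704, 0.171, 0.1262]
tool_rot: [2.048, 2.38, 0.002]
wrist_force: [-0.6, 0.1, -0.8]
finger_gap: 0.181
gripper_force: 58.8
position: [0.5699, 0.1711, 0.1244]
wrist_force: [-0.5, 0.4, -0.7]
position: [0.5695, 0.171, 0.1227]
wrist_force: [-0.1, 0.1, -0.9]
position: [0.5695, 0.171, 0.1217]
wrist_force: [0.7, -0.1, 0.0]
```

```bash
for i in 1 2; do python3 -m pendant '[[[0,0,-0.5],[0,0,0]],[[0,0,-1],[0,0,0]],[[0,0,-1],[0,0,0]]]' | grep -E "pos|wrist"; done
```

```text
position: [0.5697, 0.171, 0.1216]
wrist_force: [-2.2, 0.2, 5.3]
position: [0.5698, 0.171, 0.1215]
wrist_force: [-4.9, -1.1, 11.1]
```

Seated. I'll release, rise and go to green.

```bash
python3 -m pendant '[[[0,0,1.2],[0,0,0]],[[0,0,1.5],[0,0,0]]]' | grep wrist; python3 -m pendant '[[[0,0,0],[0,0,0]],[[0,0,0],[0,0,0]],[[0,0,0],[0,0,0]],[[0,0,0],[0,0,0]],[[0,0,1],[0,0,0]],[[0,0,20],[0,0,0]],[[0,0,60],[0,0,0]],[[0,0,105],[0,0,0]],[[0,0,148],[0,0,0]],[[0,0,148],[0,0,0]]]' 45
python3 -m pendant '[[[2,-48,0],[0,0,0.03]],[[4,-96,0],[0,0,0.056]],[[6,-144,0],[0,0,0.056]],[[8,-192,0],[0,0,0.056]],[[10,-240,0],[0,0,0.056]],[[13,-288,0],[0,0,0.056]],[[15,-336,0],[0,0,0.056]],[[17,-384,0],[0,0,0.056]],[[19,-415,0],[0,0,0.056]],[[19,-415,-20],[0,0,0.056]],[[19,-415,-60],[0,0,0.056]],[[19,-415,-80],[0,0,0.056]],[[19,-415,-80],[0,0,0.056]],[[19,-415,-80],[0,0,0.056]]]'
python3 look.py green pics/w10.png
```

```text
wrist_force: [-0.9, 0.5, 2.2]
clock: 15.8
position: [0.5717, 0.1712, 0.2765]
tool_rot: [2.044, 2.376, 0.011]
wrist_force: [0.5, 0.8, -1.0]
finger_gap: 0.524
gripper_force: 0.0
clock: 17.2
position: [0.5885, -0.2439, 0.1899]
tool_rot: [1.981, 2.438, 0.0]
wrist_force: [0.5, 0.5, 1.4]
finger_gap: 0.531
gripper_force: 0.0
TCP [ 0.5893 -0.2444  0.1913] axis px z.105 [320.1105 207.0908] [ 0.7793 -0.3283  0.0701] 0.5284801470070264
183 300 302 3 | 186 296 341 19 | 189 293 343 23 | 192 291 346 24 | 195 291 347 21 | 198 291 347 21 | 201 291 347 26 | 204 293 346 25 | 207 295 344 10 | 210 297 341 4 | 213 338 339 2 |
```

View pics/w10.png

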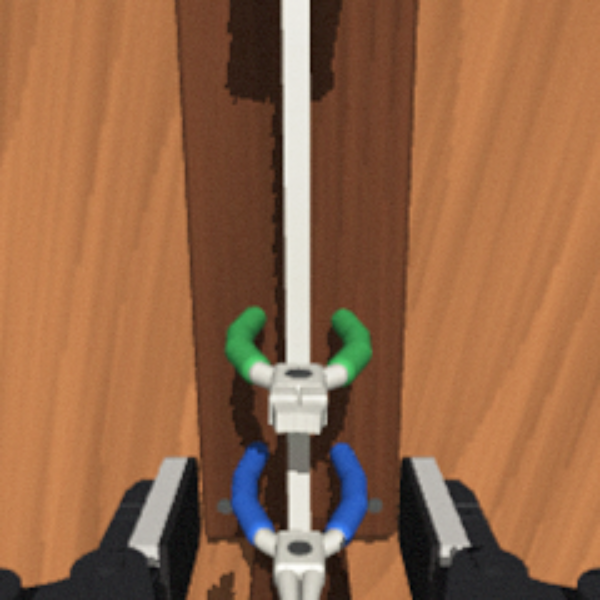

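Green block is at (319.2,210) against axis column 320.1, nearly centred. I'll nudge (−0.5, −1) and grasp.

```bash
python3 -m pendant '[[[-0.5,-1,-30],[0,0,0]],[[-0.5,-1,-55],[0,0,0]],[[-0.5,-1,-65],[0,0,0]],[[-0.5,-1,-68.5],[0,0,0]],[[-0.5,-1,-68.5],[0,0,0]]]'
python3 -m pendant '[[[0,0,0],[0,0,0]],[[0,0,0],[0,0,0]],[[0,0,0],[0,0,0]],[[0,0,0],[0,0,0]],[[0,0,0],[0,0,0]],[[0,0,0],[0,0,0]],[[0,0,0],[0,0,0]]]' 0
```

```text
clock: 17.9
position: [0.5884, -0.2451, 0.1217]
tool_rot: [1.981, 2.437, 0.0]
wrist_force: [-0.2, -0.4, -0.3]
finger_gap: 0.529
gripper_force: 0.0
clock: 18.6
position: [0.5887, -0.2455, 0.1225]
tool_rot: [1.98, 2.436, 0.0]
wrist_force: [-1.1, -0.3, 6.0]
finger_gap: 0.189
gripper_force: 58.9
```

```bash
python3 -m pendant '[[[0,0,10],[0,0,0]],[[0,0,50],[0,0,0]],[[0,0,95],[0,0,0]],[[0,0,140],[0,0,0]],[[-1,20,148],[0,0,-0.03]],[[-4,65,148],[0,0,-0.056]],[[-8,110,148],[0,0,-0.056]],[[-11,155,148],[0,0,-0.056]],[[-14,200,148],[0,0,-0.056]],[[-17,245,148],[0,0,-0.056]],[[-20,290,148],[0,0,-0.056]],[[-23,335,148],[0,0,-0.056]],[[-26,380,148],[0,0,-0.056]],[[-29,425,148],[0,0,-0.056]],[[-32,470,148],[0,0,-0.056]],[[-36,515,148],[0,0,-0.056]],[[-38,550,148],[0,0,-0.056]],[[-38,550,148],[0,0,-0.056]],[[-38,550,148],[0,0,-0.056]],[[-38,550,148],[0,0,-0.056]]]'
python3 look.py green pics/w11.png
```

```text
clock: 20.6
position: [0.5502, 0.3043, 0.2691]
tool_rot: [2.049, 2.381, -0.0]
wrist_force: [-0.5, -0.6, -0.4]
finger_gap: 0.189
gripper_force: 58.9
TCP [0.5503 0.304  0.2691] axis px z.105 [319.3222 184.0288] [-0.67   -0.4793 -0.803 ] 0.18820702537761247
162 288 347 51 | 165 288 346 50 | 168 289 346 49 | 171 289 346 58 | 174 289 346 58 | 177 289 346 58 | 180 312 322 11 | 183 313 321 9 | 186 313 321 9 | 189 313 321 9 | 192 313 321 9 | 195 306 329 24 | 198 305 329 25 | 201 293 343 11 | 204 290 346 22 | 207 288 348 27 | 210 285 351 29 | 213 283 354 30 | 216 283 355 28 | 219 282 355 27 | 222 282 356 27 | 225 281 356 28 | 228 282 356 32 | 231 283 355 34 | 234 285 354 35 | 237 287 352 18 |
```

View pics/w11.png

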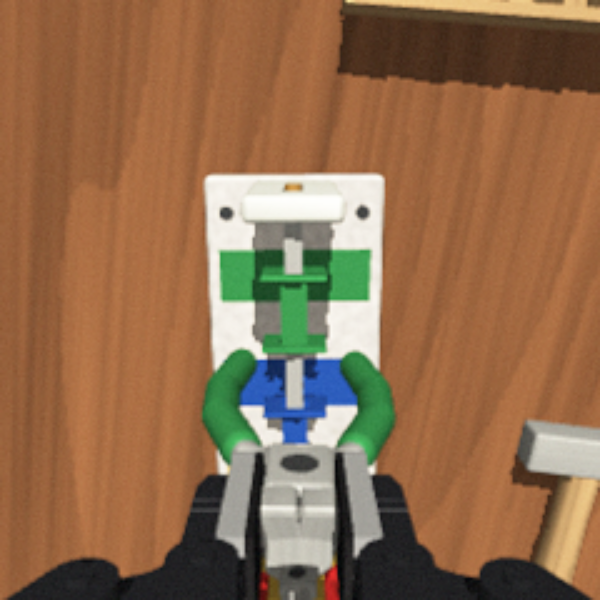

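The green saddle's seat is at column ~317.3, rows 171–197 (mid 184), against axis (319.3,184). Shift −2 mm in x and lower.

```bash
python3 -m pendant '[[[-2,0,-10],[0,0,0]],[[-2,0,-50],[0,0,0]],[[-2,0,-90],[0,0,0]],[[-2,0,-120],[0,0,0]],[[-2,0,-136],[0,0,0]],[[-2,0,-142],[0,0,0]],[[-2,0,-144],[0,0,0]],[[-2,0,-144],[0,0,0]],[[-2,0,-144],[0,0,0]]]'; for i in 1 2 3; do python3 -m pendant '[[[0,0,-0.5],[0,0,0]],[[0,0,-1],[0,0,0]],[[0,0,-1],[0,0,0]]]' | grep -E "pos|wrist"; done
```

```text
clock: 21.7
position: [0.549, 0.3053, 0.1266]
tool_rot: [2.048, 2.381, 0.003]
wrist_force: [0.2, -0.5, -0.9]
finger_gap: 0.185
gripper_force: 58.8
position: [0.5482, 0.3051, 0.1241]
wrist_force: [-0.5, 0.2, -1.1]
position: [0.548, 0.305, 0.1227]
wrist_force: [-0.4, -0.1, 0.7]
position: [0.5481, 0.305, 0.1226]
wrist_force: [-2.3, -0.5, 4.6]
```

```bash
python3 -m pendant '[[[0,0,0.8],[0,0,0]],[[0,0,1],[0,0,0]]]' | grep wrist; python3 -m pendant '[[[0,0,0],[0,0,0]],[[0,0,0],[0,0,0]],[[0,0,0],[0,0,0]],[[0,0,0],[0,0,0]],[[0,0,1],[0,0,0]],[[0,0,20],[0,0,0]],[[0,0,60],[0,0,0]],[[0,0,105],[0,0,0]],[[0,0,148],[0,0,0]],[[0,0,148],[0,0,0]]]' 45
python3 -m pendant '[[[4,-48,0],[0,0,0.03]],[[8,-96,0],[0,0,0.056]],[[12,-144,0],[0,0,0.056]],[[16,-192,0],[0,0,0.056]],[[20,-240,0],[0,0,0.056]],[[25,-288,0],[0,0,0.056]],[[29,-336,0],[0,0,0.056]],[[33,-384,0],[0,0,0.056]],[[37,-432,0],[0,0,0.056]],[[41,-480,0],[0,0,0.056]],[[45,-528,0],[0,0,0.056]],[[50,-576,0],[0,0,0.056]],[[53,-613,0],[0,0,0.056]],[[53,-613,0],[0,0,0.056]],[[53,-613,-40],[0,0,0.056]],[[53,-613,-80],[0,0,0.056]],[[53,-613,-80],[0,0,0.056]],[[53,-613,-80],[0,0,0.056]]]'
python3 look.py blue pics/w12.png
```

```text
wrist_force: [0.2, -0.2, -2.0]
clock: 23.8
position: [0.5501, 0.3057, 0.2782]
tool_rot: [2.045, 2.378, 0.013]
wrist_force: [-0.0, -0.3, -0.2]
finger_gap: 0.529
gripper_force: 0.0
clock: 25.6
position: [0.6007, -0.3072, 0.1912]
tool_rot: [-1.98, -2.438, -0.0]
wrist_force: [0.2, -1.3, 0.8]
finger_gap: 0.531
gripper_force: 0.0
TCP [ 0.6021 -0.3085  0.194 ] axis px z.105 [320.6528 207.6839] [0.7813 0.4248 0.9581] 0.5272139082454623
186 299 342 16 | 189 296 344 22 | 192 293 347 26 | 195 293 348 22 | 198 292 349 22 | 201 292 349 26 | 204 293 348 31 | 207 295 346 14 | 210 298 343 6 | 213 300 341 4 |
```

View pics/w12.png

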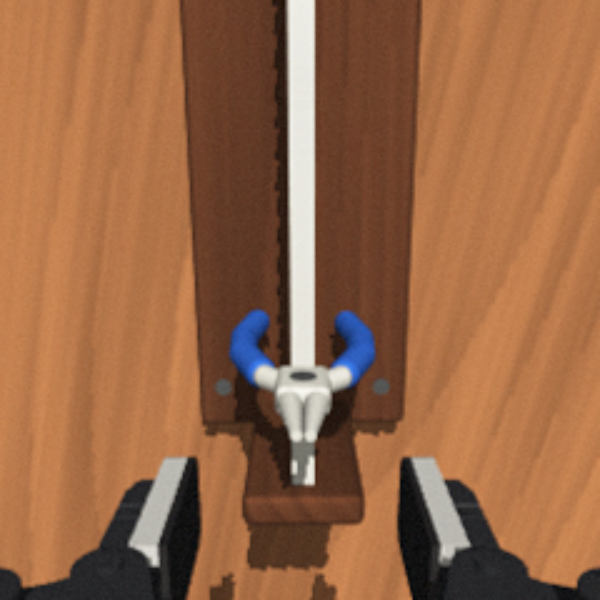

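Blue block (320.8,212) is centred in x. I'll nudge −2 mm in y, descend, then grasp.

```bash
python3 -m pendant '[[[0,-2,-30],[0,0,0]],[[0,-2,-55],[0,0,0]],[[0,-2,-66],[0,0,0]],[[0,-2,-70],[0,0,0]],[[0,-2,-70],[0,0,0]],[[0,-2,-70],[0,0,0]]]'
python3 -m pendant '[[[0,0,0],[0,0,0]],[[0,0,0],[0,0,0]],[[0,0,0],[0,0,0]],[[0,0,0],[0,0,0]],[[0,0,0],[0,0,0]],[[0,0,0],[0,0,0]],[[0,0,0],[0,0,0]]]' 0
```

```text
clock: 26.4
position: [0.6017, -0.3105, 0.1226]
tool_rot: [1.98, 2.436, 0.0]
wrist_force: [0.2, -0.3, -0.2]
finger_gap: 0.527
gripper_force: 0.0
clock: 27.1
position: [0.6015, -0.3104, 0.1221]
tool_rot: [1.98, 2.437, 0.0]
wrist_force: [-0.8, -0.3, 6.6]
finger_gap: 0.176
gripper_force: 58.6
```

```bash
python3 -m pendant '[[[0,0,10],[0,0,0]],[[0,0,50],[0,0,0]],[[0,0,95],[0,0,0]],[[0,0,140],[0,0,0]],[[-1,20,148],[0,0,-0.03]],[[-5,65,148],[0,0,-0.056]],[[-9,110,148],[0,0,-0.056]],[[-12,155,148],[0,0,-0.056]],[[-15,200,148],[0,0,-0.056]],[[-19,245,148],[0,0,-0.056]],[[-22,290,148],[0,0,-0.056]],[[-26,335,148],[0,0,-0.056]],[[-29,380,148],[0,0,-0.056]],[[-33,425,148],[0,0,-0.056]],[[-36,470,148],[0,0,-0.056]],[[-40,515,148],[0,0,-0.056]],[[-42,548,148],[0,0,-0.056]],[[-42,548,148],[0,0,-0.056]],[[-42,548,148],[0,0,-0.056]],[[-42,548,148],[0,0,-0.056]]]'
python3 look.py blue pics/w13.png
```

```text
clock: 29.1
position: [0.5592, 0.2372, 0.269]
tool_rot: [2.049, 2.381, -0.0]
wrist_force: [0.2, -0.6, -1.4]
finger_gap: 0.179
gripper_force: 58.8
TCP [0.5593 0.2369 0.2689] axis px z.105 [319.3705 184.005 ] [-0.3465 -0.0339 -0.612 ] 0.17682866856893462
159 289 348 52 | 162 289 348 51 | 165 289 348 52 | 168 289 348 60 | 171 290 348 59 | 174 290 348 59 | 177 290 348 59 | 180 314 323 10 | 183 314 323 10 | 186 314 323 10 | 189 314 323 10 | 192 307 330 24 | 195 307 330 24 | 198 307 328 22 | 201 295 346 13 | 204 292 349 24 | 207 290 352 28 | 210 287 354 30 | 213 285 356 30 | 216 284 357 28 | 219 283 357 27 | 222 283 358 28 | 225 282 358 30 | 228 283 358 33 | 231 284 357 36 | 234 285 355 38 | 237 287 353 17 |
```

View pics/w13.png

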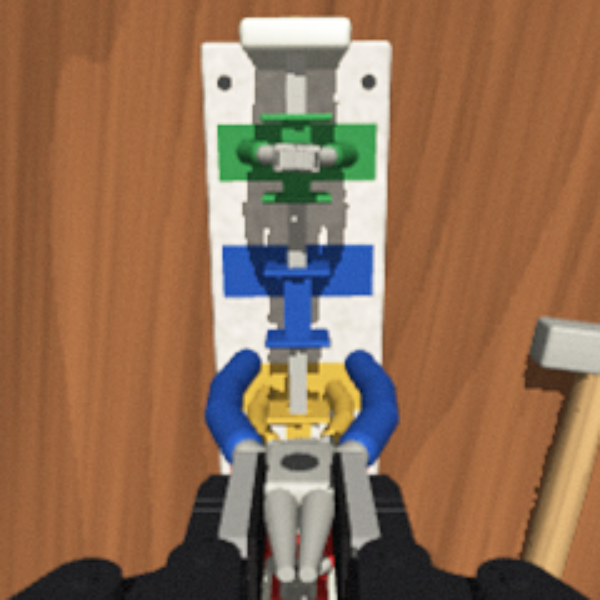

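Green is seated centrally between its flanges. The blue saddle is at (318.5,181) against axis (319.4,184), so shift (−1,+2.5) and lower.

```bash
python3 -m pendant '[[[-1,2.5,-10],[0,0,0]],[[-1,2.5,-50],[0,0,0]],[[-1,2.5,-90],[0,0,0]],[[-1,2.5,-120],[0,0,0]],[[-1,2.5,-136],[0,0,0]],[[-1,2.5,-142],[0,0,0]],[[-1,2.5,-144],[0,0,0]],[[-1,2.5,-144],[0,0,0]],[[-1,2.5,-144],[0,0,0]]]'; for i in 1 2 3 4; do python3 -m pendant '[[[0,0,-0.5],[0,0,0]],[[0,0,-1],[0,0,0]],[[0,0,-1],[0,0,0]]]' | grep -E "pos|wrist"; done
```

```text
clock: 30.2
position: [0.559, 0.2407, 0.1265]
tool_rot: [2.048, 2.38, 0.003]
wrist_force: [-0.7, -0.0, -0.4]
finger_gap: 0.176
gripper_force: 58.8
position: [0.5581, 0.2405, 0.1241]
wrist_force: [-0.3, -0.5, -0.9]
position: [0.558, 0.2405, 0.1227]
wrist_force: [0.4, -0.3, -1.1]
position: [0.5581, 0.2406, 0.1222]
wrist_force: [-0.2, -1.4, 2.4]
position: [0.5583, 0.2406, 0.1221]
wrist_force: [-4.4, -0.6, 8.4]
```

```bash
python3 -m pendant '[[[0,0,1.2],[0,0,0]],[[0,0,1.5],[0,0,0]]]' | grep wrist; python3 -m pendant '[[[0,0,0],[0,0,0]],[[0,0,0],[0,0,0]],[[0,0,0],[0,0,0]],[[0,0,0],[0,0,0]],[[0,0,1],[0,0,0]],[[0,0,20],[0,0,0]],[[0,0,60],[0,0,0]],[[0,0,105],[0,0,0]],[[0,0,148],[0,0,0]],[[0,-40,160],[0,0,0]],[[0,-85,160],[0,0,0]],[[0,-130,160],[0,0,0]],[[0,-175,160],[0,0,0]],[[0,-220,160],[0,0,0]],[[0,-220,160],[0,0,0]],[[0,-220,160],[0,0,0]]]' 45
python3 -c "
from h import *
a=arm.read_camera('scene')['frame'][85:205,305:425];b=arm.read_camera('side')['frame'][100:220,205:325]
cv2.imwrite('pics/end.png',np.hstack([cv2.resize(x,(400,400)) for x in(a,b)])[:,:,::-1])"
```

```text
wrist_force: [0.0, -0.8, 0.9]
clock: 33.2
position: [0.558, 0.0196, 0.2824]
tool_rot: [-2.051, -2.379, -0.0]
wrist_force: [-0.2, 0.0, -0.3]
finger_gap: 0.525
gripper_force: 0.0
```

View pics/end.png

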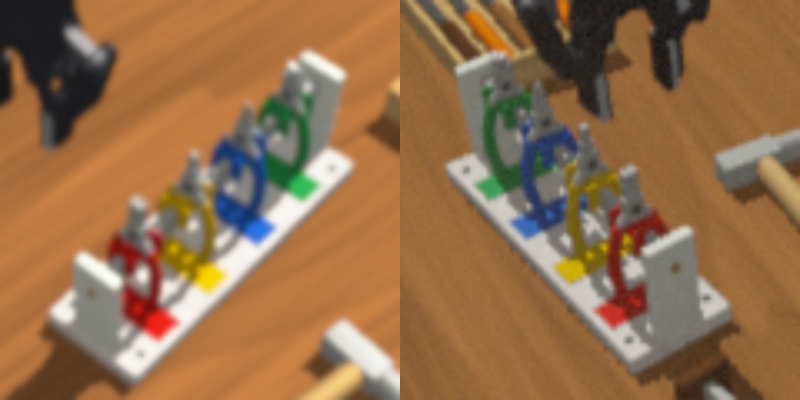

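All four hang upright, each on its own colour. The hammer is undisturbed and the gripper is clear of everything.

```bash
python3 -c "
from bench import arm
print(arm.sign_off())"
```

```text
the job is handed in; nothing more can be done
None
```

All four pliers now hang upright on the saddles of their own colour, each lowered until it touched its seat, and the job was handed in at about 33 s on the robot's clock.

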